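# Load the two-tier cup warmer and set its thermostat

### The job

Get the cup warmer ready for guests: fold its upper wire rack up, stand every tall cup upright on the warm plate underneath, then fold the rack fully down again and stand every small espresso cup upright on it. Turn the thermostat knob until its white pointer lines up with the small memory marker on the scale, without shifting the marker, and leave the honey jar, teaspoon and green mug beside the warmer alone.

Things in the scene. Friction and masses are not known exactly. Their poses are not given: they have to be found in the camera images.
- deck (a point): Centre of the warm plate's top, lower tier of the cup warmer (steel, fixed on the counter, turned up to 0.15 rad), 34 mm above the counter. x away from the robot, y left, z up. Plate 168 (x) x 280 (y) mm inside a lip 8 mm high. Front posts (x -66, y +-136) and hinge uprights (x +85, y +-143 mm) rise 84 and 100 mm over it; sides otherwise open. Tall cups may stand anywhere on it.
- rack (a joint): The upper tier: wire rack hinged along its far edge, rad. 0 = folded down, level, resting on the front posts; grows as the front edge swings up and away from the robot; upright at 1.57; stop at 1.75. The stiff hinge (0.12 N m friction, rack 250 g) holds it by itself from about 1.2 rad upward; let go lower, it sinks shut.
- rack_hinge (a point): Middle of the rack's hinge line, which runs along the deck's y; fixed to the warmer, 85 mm beyond and 89 mm above the deck point. The handle swings about it with radius 190 mm. Beyond it, wall cabinets hang from 0.35 m above the counter upward at x over 0.72 m, and a tall coffee brewer stands at x over 0.72, y 0 to 0.2 m: keep the hand and wrist clear of both.
- rack_handle (a point): Centre of the rack's handle: a black barrel, 18 mm in diameter, 26 mm long, lying along the deck's y, on a thin stem 36 mm in front of the middle of the rack's front edge. Take it by its flat ends (fingers closing along the deck's y, 26 mm wide); it can turn between the fingers as the rack swings. Moves with the rack.
- rack_top (a point): Centre of the rack's upper face; moves with the rack. Rack down: 92 mm above the plate, 4 mm beyond the deck point, level, axes as the deck's. Close wire grid 146 (x) x 268 (y) mm, 5 mm thick. A rail round it stands at x -73 and +67, y +-134 mm, its top 13 mm over the face. Tall cups have 87 mm of room under it. Small cups may stand anywhere inside the rail.
- thermostat (a joint): Angle of the thermostat knob on the warmer's console, rad: 0 = pointer at the near left; grows clockwise seen from above; stop at 4.712 (near right). At value q the pointer looks along 2.356 - q (counter-clockwise from the deck's x). The pointer is the white line on one half of the black bar grip. Stays where it is left; friction 0.05 N m.
- marker (a joint): Angle of the memory marker on the scale, same zero and sense as the thermostat: the knob is set when both are equal. A black tab with a white line, 13 mm long, 8 wide, that sits on the scale 32 to 45 mm from the knob's axis, its top 13 mm below the middle of the bar grip. It slides if pushed (0.06 N m) and must stay where it is.
- dial_axis (a point): On the knob's upright axis at mid height of its bar grip, fixed to the warmer (deck's axes), 20 mm before, 196 mm right of and 102 mm above the deck point. Bar grip 14 mm wide, 50 long (along the pointer), 28 high, on a round skirt of 55 mm diameter; top of the console (112 x 94 mm, centred under the knob) 21 mm below this point.
- pointer_tip (a point): Point 33 mm from the knob's axis in the direction of the pointer; turns with the knob.
- marker_tip (a point): Point of the memory marker 33 mm from the knob's axis; pointer_tip lies on it when the knob is set.
- tall0_center (a point): Centre (38 mm above its foot) of a tall cup: plain white ceramic, straight-sided, no handle, hollow and open at the top, 61 mm in diameter, 76 mm high, wall 3.5 mm, about 130 g. z axis up through its mouth. Starts upright on the counter left of the warmer, among the other cups; may be absent.
- tall1_center (a point): Centre (38 mm above its foot) of a tall cup: plain white ceramic, straight-sided, no handle, hollow and open at the top, 61 mm in diameter, 76 mm high, wall 3.5 mm, about 130 g. z axis up through its mouth. Starts upright on the counter left of the warmer, among the other cups; may be absent.
- tall2_center (a point): Centre (38 mm above its foot) of a tall cup: plain white ceramic, straight-sided, no handle, hollow and open at the top, 61 mm in diameter, 76 mm high, wall 3.5 mm, about 130 g. z axis up through its mouth. Starts upright on the counter left of the warmer, among the other cups; may be absent.
- small0_center (a point): Centre (26 mm above its foot) of a small espresso cup: plain white ceramic, straight-sided, no handle, hollow and open at the top, 51 mm in diameter, 52 mm high, wall 3.5 mm, about 80 g. z axis up through its mouth. Starts upright on the counter left of the warmer, among the other cups; may be absent.
- small1_center (a point): Centre (26 mm above its foot) of a small espresso cup: plain white ceramic, straight-sided, no handle, hollow and open at the top, 51 mm in diameter, 52 mm high, wall 3.5 mm, about 80 g. z axis up through its mouth. Starts upright on the counter left of the warmer, among the other cups; may be absent.
- small2_center (a point): Centre (26 mm above its foot) of a small espresso cup: plain white ceramic, straight-sided, no handle, hollow and open at the top, 51 mm in diameter, 52 mm high, wall 3.5 mm, about 80 g. z axis up through its mouth. Starts upright on the counter left of the warmer, among the other cups; may be absent.
- honey: Bystander: honey jar, 71 mm in diameter, 110 mm high, right of the warmer; origin at the middle of its underside. Leave it alone.
- spoon: Bystander: teaspoon, 139 mm long, lying right of the warmer; origin under its middle. Leave it alone.
- greenmug: Bystander: green and white mug with a handle, 99 mm high, right of and behind the warmer; origin at the middle of its underside. Leave it alone.
Things that resemble listed ones, but are neither listed nor needed, are in the scene too. What is shaped like the part that bears tall1_center but blue or orange is not meant. What is shaped like the part that bears small0_center but orange is not meant.

How it is judged:
By the outcome, as a careful person would: the job done as asked, in the order asked, and still so for the second after the job is handed in, with the robot touching nothing.
Of tall0, tall1, tall2 only 2 to 3 are there at a start; the rules pass over those that are not, and their reading is None.
Of small0, small1, small2 only 1 to 3 are there at a start; the rules pass over those that are not, and their reading is None.
At some moment in a run one of small0, small1, small2, tall0, tall1, tall2 may be knocked a few centimetres aside while the robot is not near it.
It also fails if it takes over 210 s, if anything falls off the work surface, if the arm or the gripper's body presses on something with over 40 N, if the wrist force passes 120 N, or if a joint passes its speed limit or range.

### The arm

A 6-joint arm with a two-finger parallel gripper is mounted at the origin on a cart in front of the work surface, level with it; the furniture and walls round the work are solid. World frame = base frame: x ahead of the robot, y to its left, z up, the work surface at z = 0. Lengths are in m, angles in degrees, forces in N, time in s.
With the tool pointing down it reaches from about 0.3 to 0.875 m from the base axis. Payload 6.4 kg.
Tool frame: the origin (TCP) lies on the centre line of the jaws, within the pads' length; the fingertips stand 17 mm ahead of it and the grasp point (between the pads) lies 2 mm behind it; z points along the fingers, y is the line along which they close (so a half turn about z gives the same grasp; the last joint's range is limited). The gripper opens to 88 mm and grips with 3 to 60 N. Pads are 18 mm wide; open, the fingers measure 123 mm over their backs; the gripper's body (75 mm by 187 mm) begins 45 mm behind the grasp point.
Start: joints at [-81.893, 10.359, 92.074, -0, 77.567, -11.82], TCP at [0.196, -0.541, 0.256] pointing down, gripper open.
Joint ranges: [-171.53, 171.53], [-51.25, 118.39], [17.06, 147.69], [-65.23, 245.23], [0, 150.52], [-178.68, 178.68]. Speed limits (degrees/s): [147.25, 147.25, 172.46, 180, 180, 180].

### API

Orientations are given as [roll, pitch, yaw] about the fixed x, y, z axes, in that order (R = Rz(yaw) Ry(pitch) Rx(roll)).
In Python, from workcell import sense, capture, calibration, job_done, cut_out gives the robot as it stands.
- The arm moves only by the tool play_rows, never from a script. Its argument "moves" is a list of rows, each a list of 7 numbers: the shift along the world's x, y, z in cm, then the turn, a rotation vector about the world's x, y, z in degrees, then the gripper command: -1 is shut, 1 is fully open, values between are in proportion. A call has 1 to 10 rows; each row shifts and turns the commanded pose from where the row before left it; what a row does not reach is not made up. A row lasts 1/8 s, in which the tool goes at most 62.5 mm and 10.7 degrees, less where a joint would pass 70% of its speed; a pose out of reach is approached as far as the arm can. A call is refused whole if a number of a shift passes 6.25 or a number of a turn 10.7, either way. A call with a gripper value outside its range is refused whole. The fingers move at their own pace and stop on an object; "force" is the grip in N (left out, the last holds). Time passes only in rows, so rows that do not move let the fingers close. It gives the time, the measured TCP pose, the force, the opening and the grip force at its end, in the units of the state.
- sense(): the state, without advancing time (a new reading comes with each control period).
- capture(name): name is "side" or "top" or "wrist"; returns (picture, depth): 400x640x3 uint8, red, green, blue; 400x640 float32, m along the optical axis (not along the pixel's ray), 0 where there is no reading.
- calibration(name): a dict with "fx", "fy", "cx", "cy" (pixels), "R" (3x3) and "t" (3): a world point X has camera coordinates R X + t; the wrist camera has in their place "mount" (4x4, takes a point from camera to tool coordinates, whose origin is the TCP and whose axes are the flange's). Camera axes: x right, y down, z forward; pixel columns grow to the right and rows downward; lengths in m; the calibration is good to about 2 mm. A picture is of the moment at which its call begins: read the wrist's pose just before it. calibration takes no time and is no camera call.
- job_done(): hands the job in; it is judged then, once.
Trained networks look in the newest picture that a camera, given by its name, has taken for a name from the list of things; names that differ only in an ending like _2 or _b are one class to them, and where a whole thing is asked for, a point or a joint stands for the part that bears it (a point fixed in the world has none). Each returns a list of dicts, best first, with "score" (0 to 1); they miss things now and then, are a little off and sometimes report something else, mostly with a low value. They report only what shows in the picture. A call takes as long as a camera call. They do not tell look-alikes from the thing itself.
- cut_out(thing, camera): "pixels" (400x640 bool, what is visible of it) and "uv" ([column, row] in pixels, amid what is visible of it).
The state is a dict: "t": time; "joint_pos": joint angles; "dq": joint speeds; "joint_efforts": joint torques, N m; "eef_pos": TCP position; "eef_rot": TCP orientation; "wrist_force": force on the tool from outside, world axes, zero at the start; "ft_torque": the same for the moment, N m; "grip_width": finger opening in m; "gripper_force": force on a finger pad.
Only numpy, scipy, OpenCV 4.12 (cv2) and the standard library are available. Lean on these libraries where they do the work, as an engineer would, in place of code of your own. Each camera call takes 0.05 s, during which the arm holds its last target. There are 200 camera calls.

## Working session

There is one attempt and no reset: what is moved stays moved. The work goes in short steps, Python scripts to look and compute and a tool call to move; the robot and the scene stay as the last step left them, time stands still between calls to the robot, and variables do not carry over. Pictures are saved under pics/ and viewed, at most 14 in all, crops included, and the job is handed in when it is done.

Besides the shell and the picture viewer there is one more tool, called after "Emit:" in YAML: its name, and indented under it one key for each argument. play_rows: Moves the arm, as the interface text tells. Its arguments: {"type":"object","properties":{"moves":{"type":"array","items":{"type":"array","items":{"type":"number"}}},"force":{"type":"number"}},"required":["moves"]}

```bash
ls; mkdir -p pics; cat > h.py <<'E'
import numpy as np, cv2, json
from workcell import *
def save(n,im,crop=None,s=1):
    if crop: im=im[crop[1]:crop[3],crop[0]:crop[2]]
    im=cv2.resize(im,None,fx=s,fy=s,interpolation=cv2.INTER_CUBIC)
    cv2.imwrite('pics/'+n+'.png',im[:,:,::-1])
def cloud(name,depth):
    c=calibration(name);v,u=np.mgrid[0:400,0:640]
    P=np.stack([(u-c['cx'])/c['fx']*depth,(v-c['cy'])/c['fy']*depth,depth],-1)
    return (P-np.array(c['t']))@np.array(c['R'])   # R^T (P-t)
def proj(name,X):
    c=calibration(name);p=np.array(c['R'])@np.array(X)+np.array(c['t'])
    return c['fx']*p[0]/p[2]+c['cx'],c['fy']*p[1]/p[2]+c['cy']
E
python3 - <<'E'
from h import *
a,da=capture('top');b,db=capture('side')
save('top0',a);save('side0',b)
np.savez('/tmp/a',a=a,da=da,b=b,db=db)
for n in('top','side'):
    c=calibration(n);print(n,c['fx'],-np.array(c['R']).T@c['t'],np.array(c['R']).round(2).tolist())
print(sense())
E
```

```text
pics
top 384.35076651119465 [0.49719826 0.00524433 1.22174398] [[-0.03, -1.0, 0.01], [-1.0, 0.03, -0.08], [0.08, -0.02, -1.0]]
side 366.82773152523464 [ 0.4267543  -1.03071103  0.81078639] [[0.99, -0.16, -0.02], [-0.11, -0.55, -0.83], [0.12, 0.82, -0.56]]
{'t': 0.1, 'joint_pos': array([-8.18922452e+01,  1.03982150e+01,  9.21240989e+01, -1.73850156e-04,
        7.75696479e+01, -1.18192269e+01]), 'dq': array([ 0.03057633, -0.08995069, -0.14414953,  0.11062411, -0.00316659,
        0.08439709]), 'joint_efforts': array([ 1.92919024e-04, -4.34825206e+01, -3.42696404e+01,  7.03898957e-02,
        3.40369286e-02, -3.48718925e-05]), 'eef_pos': array([ 0.19593146, -0.54010556,  0.25490997]), 'eef_rot': array([-1.79909953e+02, -1.86698898e-02,  1.99270046e+01]), 'wrist_force': array([ 0.14298517,  0.18157854, -0.39578525]), 'ft_torque': array([-0.00418974, -0.03096792,  0.00170435]), 'gripper_force': 0.0, 'grip_width': 0.08840800423229105}
```

View pics/top0.png

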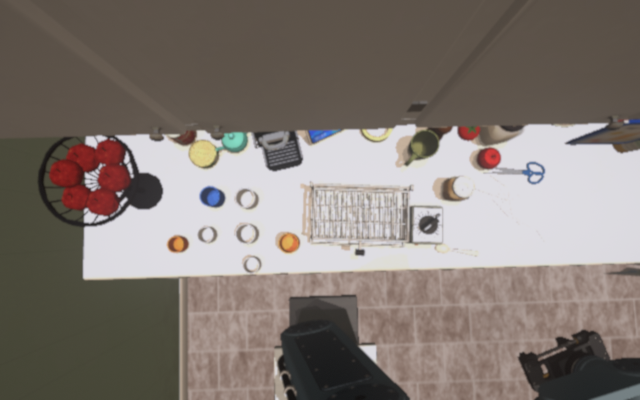

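View pics/side0.png

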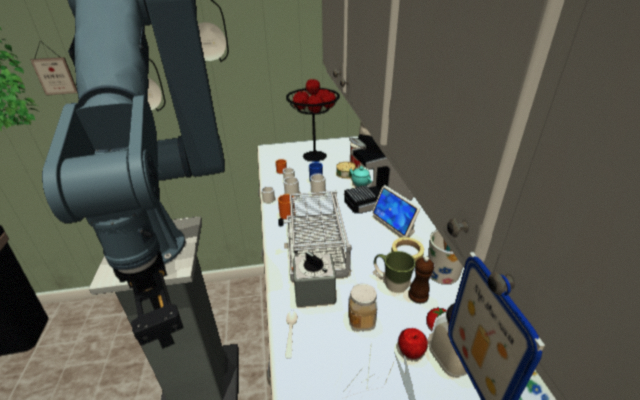

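The top picture shows white cups at (247,199), (247,232), (207,234) and (252,264). The look-alikes are blue at (212,197) and orange at (178,243) and (289,243). The rack handle is at (360,252) and the knob at (430,224).

```bash
python3 - <<'E'
from h import *
d=np.load('/tmp/a.npz');a,da=d['a'],d['da']
C=cloud('top',da)
for u,v in [(247,199),(247,232),(207,234),(252,264),(212,197),(178,243),(289,243)]:
    P=C[v-14:v+15,u-14:u+15].reshape(-1,3);P=P[(P[:,2]>0.03)&(P[:,2]<.12)]
    zt=np.percentile(P[:,2],97);R=P[P[:,2]>zt-0.008]
    (x,y),r=cv2.minEnclosingCircle((R[:,:2]*1000).astype(np.float32))
    print((u,v),'top z',zt.round(3),'c',round(x),round(y),'r',round(r),len(R))
capture('top')
for n in['rack_handle','thermostat','marker','rack_top','tall0_center','small0_center']:
    for o in cut_out(n,'top')[:7]:
        u,v=o['uv'];P=C[o['pixels']];print(n,round(o['score'],2),[round(float(k)) for k in(u,v)],o['pixels'].sum(),np.median(P,0).round(3))
        if n=='rack_top':
            Q=P[np.abs(P[:,2]-np.median(P[:,2]))<.03];print(Q.min(0),Q.max(0)); print(cv2.minAreaRect((Q[:,:2]*1000).astype(np.float32)))
save('crop1',a,(295,170,465,270),4.6)
E
```

```text
(247, 199) top z 0.078 c 611 228 r 31 72
(247, 232) top z 0.079 c 503 227 r 30 78
(207, 234) top z 0.055 c 504 354 r 25 63
(252, 264) top z 0.053 c 408 217 r 25 60
(212, 197) top z 0.078 c 619 333 r 31 95
(178, 243) top z 0.054 c 478 443 r 25 67
(289, 243) top z 0.078 c 472 100 r 30 72
rack_handle 0.93 [350, 207] 1463 [ 0.565 -0.099  0.125]
rack_handle 0.52 [207, 234] 289 [0.504 0.36  0.021]
thermostat 0.77 [426, 224] 316 [ 0.514 -0.304  0.122]
rack_top 0.76 [364, 207] 1892 [ 0.567 -0.115  0.125]
[ 0.43401551 -0.25637253  0.09957451] [0.64055205 0.02708747 0.14293568]
((534.2034912109375, -112.46597290039062), (277.644775390625, 200.62107849121094), 86.72534942626953)
tall0_center 0.26 [370, 221] 7307 [ 0.539 -0.147  0.043]
small0_center 0.5 [177, 242] 323 [0.478 0.45  0.018]
```

View pics/crop1.png

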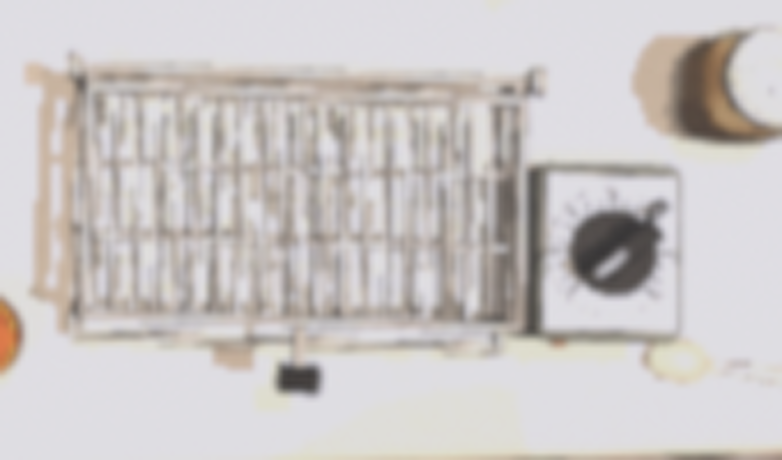

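```bash
cat >> h.py <<'E'
from scipy.optimize import least_squares
def w2(p,q): # deck->world
    c,s=np.cos(p[2]),np.sin(p[2]);return np.array([p[0]+c*q[0]-s*q[1],p[1]+s*q[0]+c*q[1],q[2]])
def fitdeck(obs,pr,p0=(.56,-.11,0)):
    f=lambda p:np.ravel([np.array(pr(w2(p,q)))-uv for q,uv in obs])
    r=least_squares(f,p0,loss='soft_l1',f_scale=1,x_scale=[.01,.01,.05]);return r.x,f(r.x).reshape(-1,2)
E
python3 - <<'E'
from h import *
k=lambda u,v:np.array([295+u/4.6,170+v/4.6])
obs=[((-.105,0,.123),k(299,379)),((-.02,-.196,.15),k(613,252)),
((.036,-.149,.115),k(547,170)),((.036,-.243,.115),k(680,168)),((-.076,-.243,.115),k(680,333)),
((.071,.134,.139),k(85,82)),((.071,-.134,.139),k(525,97)),((-.069,-.134,.139),k(520,330)),((-.069,.134,.139),k(80,318))]
p,r=fitdeck(obs,lambda X:proj('top',X));print(p,r.round(1).tolist())
print('handle',w2(p,(-.105,0,.123)),'dial',w2(p,(-.02,-.196,.136)))
print(proj('top',w2(p,(-.02,-.196,.15))))
print(calibration('wrist'))
E
```

```text
[ 0.54585549 -0.11175789 -0.05943028] [[-0.8, 0.1], [2.6, -0.2], [-2.5, -2.0], [0.9, -0.5], [0.6, 2.5], [0.5, 1.0], [-0.8, 0.8], [-0.4, -0.3], [-0.0, -0.7]]
handle [ 0.44104086 -0.10552138  0.123     ] dial [ 0.51424932 -0.30622395  0.136     ]
(np.float64(430.87980270322123), np.float64(224.57205601480666))
{'fx': 338.5445517401355, 'fy': 338.5445517401355, 'cx': 324.3506035472851, 'cy': 197.46309760753462, 'mount': array([[-8.23085284e-05, -9.56294557e-01, -2.92405051e-01,
         7.52471976e-02],
       [ 9.99999992e-01, -1.06060707e-04,  6.53776305e-05,
        -3.50907194e-04],
       [-9.35329587e-05, -2.92405044e-01,  9.56294558e-01,
        -1.28206325e-01],
       [ 0.00000000e+00,  0.00000000e+00,  0.00000000e+00,
         1.00000000e+00]])}
```

Emit:
play_rows:
  moves:
    - [3.2,4.4,0.2,0,0,-2.9,1]
    - [3.2,4.4,0.2,0,0,-2.9,1]
    - [3.2,4.4,0.2,0,0,-2.9,1]
    - [3.2,4.4,0.2,0,0,-2.9,1]
    - [3.2,4.4,0.2,0,0,-2.9,1]
    - [3.2,4.4,0.2,0,0,-2.9,1]
    - [3.2,4.4,0.2,0,0,-2.9,1]
    - [3.2,4.4,0.2,0,0,-2.9,1]
    - [0,0,0,0,0,0,1]
    - [0,0,0,0,0,0,1]

```text
t: 1.7
eef_pos: [0.4518, -0.1888, 0.2717]
eef_rot: [180.0, 0.0, -3.2]
wrist_force: [0.0, 0.4, 0.2]
grip_width: 0.0883
gripper_force: 0.0
```

```bash
cat >> h.py <<'E'
from scipy.spatial.transform import Rotation as Ro
def wpose(s=None):
    s=s or sense();M=np.eye(4);M[:3,:3]=Ro.from_euler('xyz',s['eef_rot'],degrees=True).as_matrix();M[:3,3]=s['eef_pos']
    return M@calibration('wrist')['mount']
def wcap():
    T=wpose();im,d=capture('wrist');return im,d,T
def wproj(T,X):
    c=calibration('wrist');p=T[:3,:3].T@(np.array(X)-T[:3,3]);return c['fx']*p[0]/p[2]+c['cx'],c['fy']*p[1]/p[2]+c['cy']
def wcloud(T,d):
    c=calibration('wrist');v,u=np.mgrid[0:400,0:640]
    return np.stack([(u-c['cx'])/c['fx']*d,(v-c['cy'])/c['fy']*d,d],-1)@T[:3,:3].T+T[:3,3]
def wray(T,u,v,z):
    c=calibration('wrist');r=T[:3,:3]@[(u-c['cx'])/c['fx'],(v-c['cy'])/c['fy'],1];return T[:3,3]+r*(z-T[2,3])/r[2]
def st():
    s=sense();print('t',round(s['t'],2),s['eef_pos'].round(4),s['eef_rot'].round(2),'w',round(s['grip_width'],4),'F',s['wrist_force'].round(1),round(s['gripper_force'],1),'j',s['joint_pos'].round(0))
E
python3 - <<'E'
from h import *
st();im,d,T=wcap();save('w1',im);np.savez('/tmp/w1',im=im,d=d,T=T)
for n in['rack_handle','thermostat','marker']:
    for o in cut_out(n,'wrist')[:3]:print(n,round(o['score'],2),np.round(o['uv']),o['pixels'].sum())
p=(.5459,-.1118,-.0594)
for q in[(-.105,0,.123),(-.02,-.196,.15),(-.076,-.149,.115),(-.069,-.134,.139),(-.069,.134,.139)]:print(q,np.round(wproj(T,w2(p,q))))
E
```

```text
t 1.7 [ 0.4518 -0.1888  0.2717] [ 1.7998e+02  2.0000e-02 -3.2000e+00] w 0.0883 F [0.  0.4 0.2] 0.0 j [-37.  -2. 103.  -0.  79.  57.]
rack_handle 0.64 [204.  95.] 25491
thermostat 0.63 [466.  98.] 4195
thermostat 0.4 [279.  83.] 73613
marker 0.47 [507.  62.] 216
(-0.105, 0, 0.123) [229. 204.]
(-0.02, -0.196, 0.15) [485. 103.]
(-0.076, -0.149, 0.115) [402. 169.]
(-0.069, -0.134, 0.139) [390. 167.]
(-0.069, 0.134, 0.139) [ 48. 166.]
```

View pics/w1.png

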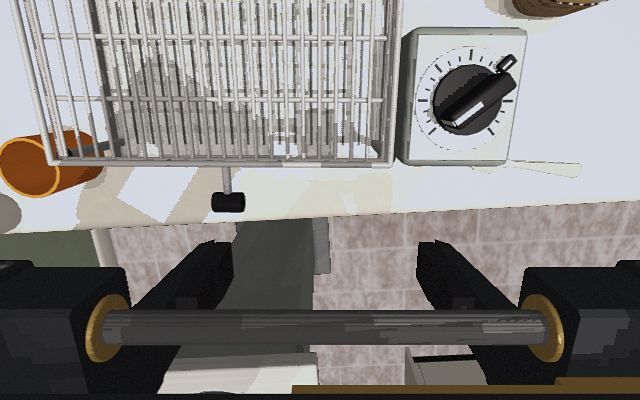

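The wrist picture shows the handle at (228,202), the knob at about (475,100) with its pointer to the near left, and the marker at (507,62). I'll refine the fit from this view.

```bash
python3 - <<'E'
from h import *
d=np.load('/tmp/w1.npz');T=d['T'];im=d['im']
a=np.array
obs=[((-.105,0,.123),a((228,202))),((.036,-.149,.115),a((412,30))),((.036,-.243,.115),a((524,30))),((-.076,-.243,.115),a((506,162))),((-.076,-.149,.115),a((403,162))),
((-.069,-.134,.139),a((392,164))),((-.069,.134,.139),a((51,164)))]
p,r=fitdeck(obs,lambda X:wproj(T,X));print(p,r.round(1).tolist())
print('handle',wray(T,228,202,.123),w2(p,(-.105,0,.123)),'dial',w2(p,(-.02,-.196,.136)),'hinge',w2(p,(.085,0,.123)))
D=w2(p,(-.02,-.196,.136))
# marker line & pointer: view from crop
save('knob',im,(395,20,535,170),4.5)
for o in cut_out('marker','wrist')[:1]:
    vs,us=np.nonzero(o['pixels']);X=wray(T,us.mean(),vs.mean(),.123);print(X,np.arctan2(*(X-D)[[1,0]])-p[2])
E
```

```text
[ 0.54754924 -0.11157229 -0.05684977] [[0.4, 0.1], [0.2, -7.7], [11.9, -7.6], [5.8, 5.2], [-0.9, 5.1], [-1.7, 0.7], [-3.3, 0.4]]
handle [ 0.44280879 -0.1052928   0.123     ] [ 0.44271887 -0.10560627  0.123     ] dial [ 0.516445   -0.30611926  0.136     ] hinge [ 0.63241192 -0.11640191  0.123     ]
[ 0.54123076 -0.3326008   0.123     ] -0.7616133696883662
```

View pics/knob.png

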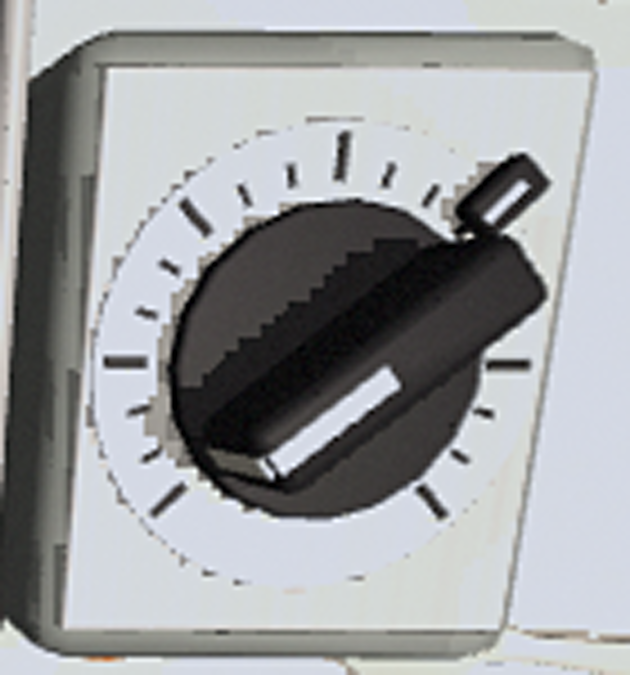

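Emit:
play_rows:
  moves:
    - [-0.3,2.8,-2,0,0,0,0.2]
    - [-0.3,2.8,-2,0,0,0,0.2]
    - [-0.3,2.75,-2,0,0,0,0.2]
    - [0,0,-3,0,0,0,0.2]
    - [0,0,-3,0,0,0,0.2]
    - [0,0,-2,0,0,0,0.2]
    - [0,0,-1.07,0,0,0,0.2]
    - [0,0,0,0,0,0,0.2]

```text
t: 2.95
eef_pos: [0.4426, -0.1054, 0.1206]
eef_rot: [-180.0, 0.1, -3.3]
wrist_force: [0.3, -0.1, 0.5]
grip_width: 0.0531
gripper_force: 0.0
```

Emit:
play_rows:
  moves:
    - [0,0,0,0,0,0,-1]
    - [0,0,0,0,0,0,-1]
    - [0,0,0,0,0,0,-1]
    - [0,0,0,0,0,0,-1]
    - [0,0,0,0,0,0,-1]
  force: 20

```text
t: 3.58
eef_pos: [0.4434, -0.1055, 0.1215]
eef_rot: [180.0, -0.0, -3.3]
wrist_force: [-1.6, -2.1, 4.2]
grip_width: 0.0256
gripper_force: 20.0
```

```bash
python3 - <<'E'
from h import *
st()
q=np.arange(0,21)*.072;x=-.19*np.cos(q);z=.19*np.sin(q)
print(q[-1]);print(np.c_[np.diff(x)*.998,np.diff(x)*-.057,np.diff(z)].round(4)*100)
E
```

```text
t 3.58 [ 0.4434 -0.1055  0.1215] [ 1.7995e+02 -5.0000e-02 -3.2700e+00] w 0.0256 F [-1.6 -2.1  4.2] 20.0 j [-28.   5. 115.  -0.  60.  65.]
1.44
[[ 0.05 -0.    1.37]
 [ 0.15 -0.01  1.36]
 [ 0.24 -0.01  1.35]
 [ 0.34 -0.02  1.32]
 [ 0.43 -0.02  1.3 ]
 [ 0.53 -0.03  1.26]
 [ 0.62 -0.04  1.22]
 [ 0.7  -0.04  1.17]
 [ 0.78 -0.04  1.12]
 [ 0.86 -0.05  1.06]
 [ 0.94 -0.05  1.  ]
 [ 1.01 -0.06  0.93]
 [ 1.07 -0.06  0.85]
 [ 1.13 -0.06  0.77]
 [ 1.18 -0.07  0.69]
 [ 1.23 -0.07  0.6 ]
 [ 1.27 -0.07  0.51]
 [ 1.3  -0.07  0.42]
 [ 1.33 -0.08  0.32]
 [ 1.35 -0.08  0.23]]
```

Emit:
play_rows:
  moves:
    - [0.05,0,1.37,0,0,0,-1]
    - [0.15,-0.01,1.36,0,0,0,-1]
    - [0.24,-0.01,1.35,0,0,0,-1]
    - [0.34,-0.02,1.32,-0.09,-1.5,0,-1]
    - [0.43,-0.02,1.3,-0.09,-1.5,0,-1]
    - [0.53,-0.03,1.26,-0.09,-1.5,0,-1]
    - [0.62,-0.04,1.22,-0.09,-1.5,0,-1]
    - [0.7,-0.04,1.17,-0.09,-1.5,0,-1]
    - [0.78,-0.04,1.12,-0.09,-1.5,0,-1]
    - [0.86,-0.05,1.06,-0.09,-1.5,0,-1]

```text
t: 4.82
eef_pos: [0.4891, -0.1083, 0.2466]
eef_rot: [179.9, -10.4, -3.3]
wrist_force: [-3.3, -6.5, -1.1]
grip_width: 0.0256
gripper_force: 20.0
```

Emit:
play_rows:
  moves:
    - [0.94,-0.05,1.0,-0.09,-1.5,0,-1]
    - [1.01,-0.06,0.93,-0.09,-1.5,0,-1]
    - [1.07,-0.06,0.85,-0.09,-1.5,0,-1]
    - [1.13,-0.06,0.77,-0.09,-1.5,0,-1]
    - [1.18,-0.07,0.69,-0.09,-1.5,0,-1]
    - [1.23,-0.07,0.6,-0.09,-1.5,0,-1]
    - [1.27,-0.07,0.51,-0.09,-1.5,0,-1]
    - [1.3,-0.07,0.42,-0.09,-1.5,0,-1]
    - [1.33,-0.08,0.32,-0.09,-1.5,0,-1]
    - [1.35,-0.08,0.23,0,0,0,-1]

```text
t: 6.08
eef_pos: [0.6078, -0.1156, 0.3098]
eef_rot: [179.8, -24.0, -3.3]
wrist_force: [-1.3, -7.7, -1.7]
grip_width: 0.0254
gripper_force: 20.0
```

Emit:
play_rows:
  moves:
    - [0,0,0,0,0,0,-1]
    - [0,0,0,0,0,0,0.0]
    - [0,0,0,0,0,0,0.0]
    - [0,0,0,0,0,0,0.0]
    - [0,0,0,0,0,0,0.0]

```text
t: 6.7
eef_pos: [0.6081, -0.1141, 0.3096]
eef_rot: [179.9, -24.0, -3.2]
wrist_force: [-0.6, 1.0, -0.2]
grip_width: 0.0438
gripper_force: 0.0
```

```bash
python3 - <<'E'
from h import *
st();im,d,T=wcap();b,db=capture('side');save('s2',np.hstack([cv2.resize(im[:,100:540],None,fx=.8,fy=.8),cv2.resize(b[80:320,100:500],None,fx=1.1,fy=1.3333)[:320]]))
E
```

```text
t 6.7 [ 0.6081 -0.1141  0.3096] [179.94 -24.04  -3.24] w 0.0438 F [-0.6  1.  -0.2] 0.0 j [-26.  -1. 101.  11.  58.  63.]
```

View pics/s2.png

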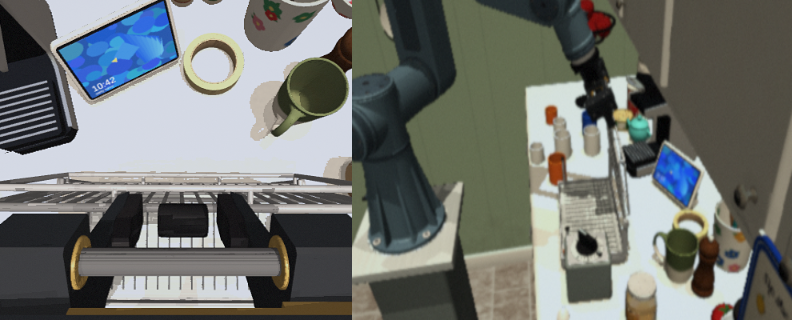

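Released, and the rack stays up: in the side view it stands upright, and in the wrist view the handle sits free between the fingers. Next I retract and look at the cups.

Emit:
play_rows:
  moves:
    - [-4,0.2,0.5,0,0,0,0.2]
    - [-5,0.3,0,0,0,0,0.5]
    - [-0.8,4.5,-0.7,0.17,3,0,1]
    - [-0.8,4.5,-0.7,0.17,3,0,1]
    - [-0.8,4.5,-0.7,0.17,3,0,1]
    - [-0.8,4.5,-0.7,0.17,3,0,1]
    - [-0.8,4.5,-0.7,0.17,3,0,1]
    - [-0.8,4.5,-0.7,0.17,3,0,1]
    - [-0.8,4.5,-0.7,0.17,3,0,1]
    - [-0.8,4.5,-0.7,0.17,3,0,1]

```text
t: 8.05
eef_pos: [0.4538, 0.2523, 0.2585]
eef_rot: [179.9, 0.0, -3.2]
wrist_force: [0.8, 0.4, 1.0]
grip_width: 0.088
gripper_force: 0.0
```

Emit:
play_rows:
  moves:
    - [0,0,0,0,0,0,1]
    - [0,0,0,0,0,0,1]

```text
t: 8.3
eef_pos: [0.4541, 0.2503, 0.2584]
eef_rot: [179.9, -0.0, -3.2]
wrist_force: [-0.8, -0.2, 0.0]
grip_width: 0.0879
gripper_force: 0.0
```

```bash
cat >> h.py <<'E'
def cups(im,C):
    out=[]
    h=cv2.cvtColor(im,cv2.COLOR_RGB2HSV)
    for name,z0,z1 in(('tall',.07,.084),('small',.046,.060)):
        m=((C[...,2]>z0)&(C[...,2]<z1)&(C[...,1]>.02)&(C[...,0]>.3)&(C[...,0]<.7)).astype(np.uint8)
        X=np.round((C[m>0][:,:2]-[.3,0])*1000).astype(int)
        g=np.zeros((400,640),np.uint8);ok=(X[:,0]>=0)&(X[:,0]<400)&(X[:,1]>=0)&(X[:,1]<640);g[X[ok,0],X[ok,1]]=1
        n,l=cv2.connectedComponents(cv2.dilate(g,np.ones((9,9))))
        for i in range(1,n):
            pts=np.argwhere((l==i)&(g>0)).astype(np.float32)
            if len(pts)<40:continue
            (x,y),r=cv2.minEnclosingCircle(pts)
            if r<18 or r>40:continue
            mm=(m>0)&(np.hypot(C[...,0]-.3-x/1000,C[...,1]-y/1000)<.045);col=np.median(h[mm],0)
            out.append((name,round(x+300),round(y),round(r,1),len(pts),col.tolist()))
    return out
E
python3 - <<'E'
from h import *
st();im,d,T=wcap();save('w3',im)
for c in cups(im,wcloud(T,d)):print('w',c)
a,da=capture('top')
for c in cups(a,cloud('top',da)):print('t',c)
E
```

```text
t 8.3 [0.4541 0.2503 0.2584] [ 1.7989e+02 -2.0000e-02 -3.2200e+00] w 0.0879 F [-0.8 -0.2  0. ] 0.0 j [ 16.   3. 100.  -0.  77. 109.]
w ('tall', 474, 101, 31.0, 626, [18.0, 183.0, 201.0])
w ('tall', 505, 228, 30.7, 661, [110.0, 20.0, 210.0])
w ('tall', 602, 228, 28.0, 264, [111.0, 19.0, 219.0])
w ('tall', 608, 334, 27.5, 249, [108.0, 181.0, 196.0])
w ('small', 410, 217, 25.6, 437, [108.0, 18.0, 215.0])
w ('small', 474, 103, 30.4, 243, [12.0, 214.0, 93.0])
w ('small', 480, 443, 25.8, 481, [13.0, 203.0, 187.0])
w ('small', 505, 228, 27.5, 122, [16.0, 32.0, 105.0])
w ('small', 506, 354, 25.7, 492, [17.0, 26.0, 195.0])
w ('small', 603, 230, 28.3, 76, [16.0, 31.0, 100.0])
w ('small', 613, 332, 28.2, 96, [110.0, 199.0, 79.0])
t ('tall', 472, 100, 30.2, 72, [14.0, 120.5, 199.5])
t ('tall', 503, 228, 30.5, 68, [10.5, 17.0, 193.0])
t ('tall', 611, 227, 30.4, 73, [11.0, 9.0, 201.0])
t ('tall', 619, 333, 30.3, 84, [112.0, 100.0, 178.5])
```

View pics/w3.png

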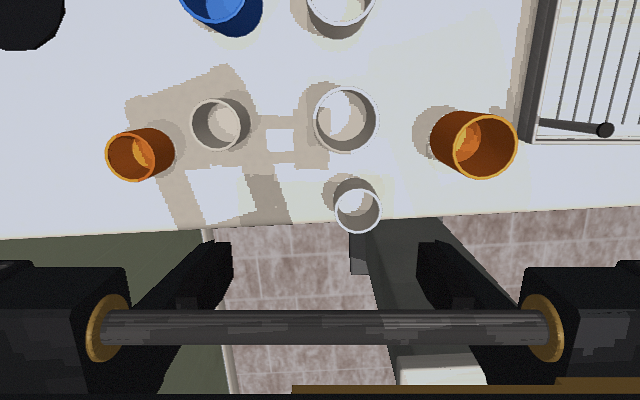

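The picture shows white tall cups at (345,118) and (340,5), white small cups at (220,123) and (358,205), and orange/blue look-alikes. I'm picking the tall cup at (505,228) mm.

Emit:
play_rows:
  moves:
    - [1.7,-0.75,-3,0,0,0,1]
    - [1.7,-0.75,-3,0,0,0,1]
    - [1.7,-0.7,-3,0,0,0,1]
    - [0,0,-3,0,0,0,1]
    - [0,0,-3,0,0,0,1]
    - [0,0,-3,0,0,0,1]
    - [0,0,-2,0,0,0,1]
    - [0,0,0,0,0,0,1]

```text
t: 9.4
eef_pos: [0.5042, 0.2272, 0.0575]
eef_rot: [179.9, 0.1, -3.4]
wrist_force: [0.3, -0.4, -0.0]
grip_width: 0.0879
gripper_force: 0.0
```

Emit:
play_rows:
  moves:
    - [0,0,0,0,0,0,-1]
    - [0,0,0,0,0,0,-1]
    - [0,0,0,0,0,0,-1]
    - [0,0,0,0,0,0,-1]
    - [0,0,0,0,0,0,-1]
  force: 12

```text
t: 10.02
eef_pos: [0.5058, 0.2287, 0.0595]
eef_rot: [179.9, -0.1, -3.2]
wrist_force: [-1.0, -1.7, 6.2]
grip_width: 0.0612
gripper_force: 12.0
```

Emit:
play_rows:
  moves:
    - [0,0,2,0,0,0,-1]
    - [0,0,3,0,0,0,-1]
    - [0,0,4,0,0,0,-1]
    - [0,0,4,0,0,0,-1]
    - [0,0,3,0,0,0,-1]
    - [0,0,0,0,0,0,-1]

```text
t: 10.78
eef_pos: [0.5064, 0.2291, 0.2208]
eef_rot: [-180.0, -0.3, -3.2]
wrist_force: [0.1, 0.1, -1.3]
grip_width: 0.0613
gripper_force: 12.0
```

Emit:
play_rows:
  moves:
    - [0,-5,0,0,0,0,-1]
    - [0,-5,0,0,0,0,-1]
    - [0,-5,0,0,0,0,-1]
    - [0,-5,0,0,0,0,-1]
    - [0,-5,0,0,0,0,-1]
    - [0,-5,0,0,0,0,-1]
    - [-0.1,-5,0,0,0,0,-1]
    - [0,-4.7,0,0,0,0,-1]
    - [0,0,-2,0,0,0,-1]

```text
t: 11.9
eef_pos: [0.504, -0.1718, 0.1975]
eef_rot: [179.9, -0.0, -3.5]
wrist_force: [0.5, 0.6, -2.6]
grip_width: 0.0609
gripper_force: 12.0
```

Emit:
play_rows:
  moves:
    - [0,0,-2.5,0,0,0,-1]
    - [0,0,-2.5,0,0,0,-1]
    - [0,0,-2,0,0,0,-1]
    - [0,0,-1.5,0,0,0,-1]
    - [0,0,-1,0,0,0,-1]
    - [0,0,-0.5,0,0,0,-1]
    - [0,0,-0.4,0,0,0,-1]
    - [0,0,0,0,0,0,-1]

```text
t: 12.9
eef_pos: [0.5043, -0.1685, 0.0947]
eef_rot: [179.9, -0.0, -3.3]
wrist_force: [0.1, 0.9, -1.4]
grip_width: 0.061
gripper_force: 12.0
```

Emit:
play_rows:
  moves:
    - [0,0,-0.15,0,0,0,-1]
    - [0,0,-0.1,0,0,0,-1]
    - [0,0,0,0,0,0,-1]

```text
t: 13.28
eef_pos: [0.5046, -0.1687, 0.0935]
eef_rot: [179.9, -0.1, -3.2]
wrist_force: [-4.0, 2.4, 7.8]
grip_width: 0.061
gripper_force: 12.0
```

Emit:
play_rows:
  moves:
    - [0,0,0,0,0,0,0.5]
    - [0,0,0,0,0,0,0.7]
    - [0,0,0,0,0,0,0.7]
    - [0,0,0,0,0,0,0.7]
    - [0,0,3,0,0,0,0.7]
    - [0,0,4,0,0,0,0.7]
    - [0,0,5,0,0,0,0.8]
    - [0,0,4,0,0,0,1]

```text
t: 14.28
eef_pos: [0.5043, -0.1685, 0.254]
eef_rot: [179.9, -0.1, -3.3]
wrist_force: [0.4, -0.1, 0.0]
grip_width: 0.0866
gripper_force: 0.0
```

```bash
python3 - <<'E'
from h import *
st();im,d,T=wcap();C=wcloud(T,d)
b,db=capture('side');save('s3',np.hstack([cv2.resize(im,(400,250)),cv2.resize(b[150:310,240:400],(400,400))[:250]]))
m=(C[...,2]>.102)&(C[...,2]<.116)&(abs(C[...,0]-.504)<.045)&(abs(C[...,1]+.169)<.045)
print(cv2.minEnclosingCircle((C[m][:,:2]*1000).astype(np.float32)),C[m][:,2].max())
a,da=capture('top')
for c in cups(a,cloud('top',da)):print('t',c)
E
```

```text
t 14.28 [ 0.5043 -0.1685  0.254 ] [ 1.7989e+02 -7.0000e-02 -3.2600e+00] w 0.0866 F [ 0.4 -0.1  0. ] 0.0 j [-31.   5.  98.  -0.  77.  62.]
((504.06024169921875, -168.5924835205078), 30.37356948852539) 0.11088561923108331
t ('tall', 472, 101, 30.3, 72, [14.0, 128.0, 192.5])
t ('tall', 610, 228, 30.7, 80, [10.5, 10.0, 201.0])
t ('tall', 619, 332, 30.8, 93, [112.0, 102.0, 179.0])
t ('small', 408, 217, 25.3, 65, [14.0, 11.0, 208.0])
t ('small', 478, 443, 25.6, 63, [13.0, 122.0, 204.0])
t ('small', 504, 354, 25.5, 63, [132.0, 6.0, 209.0])
```

View pics/s3.png

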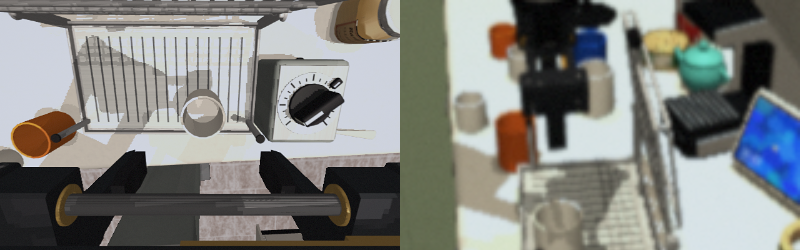

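The cup stands on the plate at (203,115) in the left half. Next I fetch tall cup 2.

Emit:
play_rows:
  moves:
    - [0,5,0,0,0,0,1]
    - [0,5,0,0,0,0,1]
    - [0,5,0,0,0,0,1]
    - [0,5,0,0,0,0,1]
    - [0,5,0,0,0,0,1]
    - [2,5,0,0,0,0,1]
    - [4,5,0,0,0,0,1]
    - [4.8,4.7,0,0,0,0,1]
    - [0,0,-2,0,0,0,1]
    - [0,0,-3,0,0,0,1]

```text
t: 15.68
eef_pos: [0.607, 0.2241, 0.1993]
eef_rot: [179.9, 0.1, -3.2]
wrist_force: [1.1, -0.1, -1.8]
grip_width: 0.0881
gripper_force: 0.0
```

```bash
python3 - <<'E'
from h import *
st();im,d,T=wcap()
for c in cups(im,wcloud(T,d)):print('w',c)
E
```

```text
t 15.68 [0.607  0.2241 0.1993] [ 1.7987e+02  1.2000e-01 -3.2000e+00] w 0.0881 F [ 1.1 -0.1 -1.8] 0.0 j [ 10.  22.  84.  -0.  74. 103.]
w ('tall', 613, 228, 30.7, 681, [17.0, 29.0, 161.0])
w ('tall', 621, 333, 31.0, 695, [110.0, 194.0, 123.0])
w ('small', 411, 217, 25.6, 317, [108.0, 21.0, 157.0])
w ('small', 615, 227, 29.7, 201, [16.0, 33.0, 96.0])
w ('small', 622, 331, 30.0, 253, [110.0, 206.0, 61.0])
```

Emit:
play_rows:
  moves:
    - [0,0,-4,0,0,0,1]
    - [0,0,-4,0,0,0,1]
    - [0,0,-4,0,0,0,1]
    - [0,0,-2.4,0,0,0,1]
    - [0,0,0,0,0,0,1]
    - [0,0,0,0,0,0,1]

```text
t: 16.48
eef_pos: [0.6079, 0.2237, 0.0589]
eef_rot: [179.9, -0.0, -3.3]
wrist_force: [-0.1, -0.5, 0.4]
grip_width: 0.0878
gripper_force: 0.0
```

Emit:
play_rows:
  moves:
    - [0.5,0.4,-0.05,0,0,0,1]
    - [0,0,0,0,0,0,1]

```text
t: 16.73
eef_pos: [0.614, 0.2286, 0.0589]
eef_rot: [180.0, -0.2, -3.2]
wrist_force: [-0.7, 0.5, -0.5]
grip_width: 0.0885
gripper_force: 0.0
```

Emit:
play_rows:
  moves:
    - [0,0,0,0,0,0,-1]
    - [0,0,0,0,0,0,-1]
    - [0,0,0,0,0,0,-1]
    - [0,0,0,0,0,0,-1]
    - [0,0,0,0,0,0,-1]
  force: 12

```text
t: 17.35
eef_pos: [0.6127, 0.2281, 0.0575]
eef_rot: [179.9, 0.0, -3.3]
wrist_force: [-1.6, 0.1, 1.0]
grip_width: 0.0607
gripper_force: 12.0
```

Emit:
play_rows:
  moves:
    - [0,0,2,0,0,0,-1]
    - [0,0,3,0,0,0,-1]
    - [0,0,4,0,0,0,-1]
    - [-2,0,4,0,0,0,-1]
    - [-4,0,3,0,0,0,-1]
    - [-4,0,0,0,0,0,-1]
    - [0,0,0,0,0,0,-1]
    - [0,0,0,0,0,0,-1]

```text
t: 18.35
eef_pos: [0.5135, 0.2283, 0.2186]
eef_rot: [179.9, -0.1, -3.2]
wrist_force: [-0.2, 0.8, -1.9]
grip_width: 0.0609
gripper_force: 12.0
```

Emit:
play_rows:
  moves:
    - [0,-5,0,0,0,0,-1]
    - [0,-5,0,0,0,0,-1]
    - [0,-5,0,0,0,0,-1]
    - [-0.25,-5,0,0,0,0,-1]
    - [0,-5,0,0,0,0,-1]
    - [0,-2.8,0,0,0,0,-1]
    - [0,0,-2.5,0,0,0,-1]
    - [0,0,-2.5,0,0,0,-1]

```text
t: 19.35
eef_pos: [0.5116, -0.0514, 0.1674]
eef_rot: [179.9, -0.1, -3.4]
wrist_force: [0.1, -1.1, -1.8]
grip_width: 0.0613
gripper_force: 12.0
```

Emit:
play_rows:
  moves:
    - [0,0,-2.5,0,0,0,-1]
    - [0,0,-2,0,0,0,-1]
    - [0,0,-1.5,0,0,0,-1]
    - [0,0,-1,0,0,0,-1]
    - [0,0,-0.3,0,0,0,-1]
    - [0,0,-0.2,0,0,0,-1]
    - [0,0,0,0,0,0,-1]

```text
t: 20.23
eef_pos: [0.5106, -0.0499, 0.0929]
eef_rot: [179.9, -0.0, -3.3]
wrist_force: [0.5, -0.4, -1.0]
grip_width: 0.0608
gripper_force: 12.0
```

Emit:
play_rows:
  moves:
    - [0,0,-0.1,0,0,0,-1]
    - [0,0,-0.05,0,0,0,-1]
    - [0,0,0,0,0,0,-1]

```text
t: 20.6
eef_pos: [0.5105, -0.0499, 0.0915]
eef_rot: [179.9, -0.0, -3.3]
wrist_force: [-1.3, 0.7, 2.9]
grip_width: 0.0608
gripper_force: 12.0
```

Emit:
play_rows:
  moves:
    - [0,0,0,0,0,0,0.5]
    - [0,0,0,0,0,0,0.7]
    - [0,0,0,0,0,0,0.7]
    - [0,0,0,0,0,0,0.7]
    - [0,0,3,0,0,0,0.7]
    - [0,0,4,0,0,0,0.7]
    - [0,0,5,0,0,0,0.8]
    - [-2,0,4,0,0,0,0.2]
    - [-2,0,3,0,0,0,0.2]
    - [0,0,0,0,0,0,0.2]

```text
t: 21.85
eef_pos: [0.4709, -0.0502, 0.2836]
eef_rot: [179.8, -0.3, -3.3]
wrist_force: [-0.2, -0.2, 0.4]
grip_width: 0.0535
gripper_force: 0.0
```

```bash
python3 - <<'E'
from h import *
st();im,d,T=wcap();C=wcloud(T,d);save('w4',im)
for q in[(-.04,-.06),(-.04,.06)]:
    X=w2((.5475,-.1116,-.0568),(*q,0));m=(C[...,2]>.102)&(C[...,2]<.116)&(np.hypot(C[...,0]-X[0],C[...,1]-X[1])<.045)
    print(cv2.minEnclosingCircle((C[m][:,:2]*1000).astype(np.float32)),C[m][:,2].max())
E
```

```text
t 21.85 [ 0.4709 -0.0502  0.2836] [179.83  -0.31  -3.27] w 0.0535 F [-0.2 -0.2  0.4] 0.0 j [-20.  -5. 104.  -0.  80.  73.]
((503.7253723144531, -168.5189971923828), 30.62143325805664) 0.11125373225462343
((510.560791015625, -49.948158264160156), 30.31459617614746) 0.11171207962056462
```

View pics/w4.png

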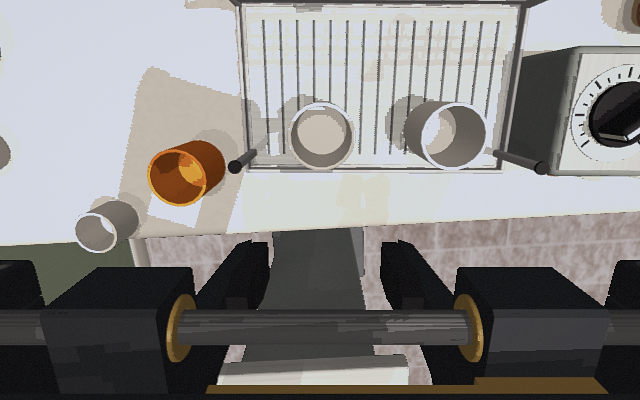

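Both tall cups stand on the plate, at (320,135) and (447,135). Back to the handle.

Emit:
play_rows:
  moves:
    - [1,-1.6,0.65,-0.35,-6,0,0.2]
    - [1,-1.6,0.65,-0.35,-6,0,0.2]
    - [1,-1.6,0.65,-0.35,-6,0,0.2]
    - [1,-1.6,0.65,-0.35,-6,0,0.2]
    - [0,0,0,0,0,0,0.2]
    - [0,0,0,0,0,0,0.2]

```text
t: 22.65
eef_pos: [0.51, -0.1135, 0.3058]
eef_rot: [180.0, -23.8, -3.3]
wrist_force: [-0.0, 0.3, 0.1]
grip_width: 0.0529
gripper_force: 0.0
```

```bash
python3 - <<'E'
from h import *
st();im,d,T=wcap();C=wcloud(T,d)
m=(abs(C[...,0]-.6)<.035)&(abs(C[...,1]+.115)<.03)&(C[...,2]>.28)&(C[...,2]<.34)
P=C[m];D=im[m].max(1)<70;print(len(P),D.sum());Q=P[D]
print(np.percentile(Q,[1,50,99],axis=0).round(4))
E
```

```text
t 22.65 [ 0.51   -0.1135  0.3058] [179.96 -23.85  -3.3 ] w 0.0529 F [-0.   0.3  0.1] 0.0 j [-32. -14. 113.  13.  61.  57.]
2651 2594
[[ 0.5996 -0.1278  0.284 ]
 [ 0.6053 -0.1155  0.3179]
 [ 0.6157 -0.1031  0.3206]]
```

Emit:
play_rows:
  moves:
    - [3,-0.05,0.1,0,0,0,0.2]
    - [3,-0.05,0.1,0,0,0,0.2]
    - [2.5,-0.05,0.1,0,0,0,0.2]
    - [1.3,0,0.1,0,0,0,0.2]
    - [0,0,0,0,0,0,0.2]

```text
t: 23.32
eef_pos: [0.6086, -0.1147, 0.3104]
eef_rot: [179.9, -24.0, -3.2]
wrist_force: [-0.3, -0.2, 0.6]
grip_width: 0.0526
gripper_force: 0.0
```

Emit:
play_rows:
  moves:
    - [0,0,0,0,0,0,-1]
    - [0,0,0,0,0,0,-1]
    - [0,0,0,0,0,0,-1]
    - [0,0,0,0,0,0,-1]
    - [0,0,0,0,0,0,-1]
  force: 20

```text
t: 23.95
eef_pos: [0.6082, -0.1157, 0.3113]
eef_rot: [179.9, -24.1, -3.3]
wrist_force: [-1.1, -2.3, 1.2]
grip_width: 0.0261
gripper_force: 20.0
```

Emit:
play_rows:
  moves:
    - [-1.35,0.08,-0.23,0,0,0,-1]
    - [-1.33,0.08,-0.32,0.09,1.5,0,-1]
    - [-1.3,0.07,-0.42,0.09,1.5,0,-1]
    - [-1.27,0.07,-0.51,0.09,1.5,0,-1]
    - [-1.23,0.07,-0.6,0.09,1.5,0,-1]
    - [-1.18,0.07,-0.69,0.09,1.5,0,-1]
    - [-1.13,0.06,-0.77,0.09,1.5,0,-1]
    - [-1.07,0.06,-0.85,0.09,1.5,0,-1]
    - [-1.01,0.06,-0.93,0.09,1.5,0,-1]
    - [-0.94,0.05,-1.0,0.09,1.5,0,-1]

```text
t: 25.2
eef_pos: [0.4896, -0.1084, 0.2467]
eef_rot: [180.0, -10.4, -3.3]
wrist_force: [3.9, -1.9, -3.6]
grip_width: 0.0255
gripper_force: 20.0
```

Emit:
play_rows:
  moves:
    - [-0.86,0.05,-1.06,0.09,1.5,0,-1]
    - [-0.78,0.04,-1.12,0.09,1.5,0,-1]
    - [-0.7,0.04,-1.17,0.09,1.5,0,-1]
    - [-0.62,0.04,-1.22,0.09,1.5,0,-1]
    - [-0.53,0.03,-1.26,0.09,1.5,0,-1]
    - [-0.43,0.02,-1.3,0.09,1.5,0,-1]
    - [-0.34,0.02,-1.32,0.09,1.5,0,-1]
    - [-0.24,0.01,-1.35,0,0,0,-1]
    - [-0.15,0.01,-1.2,0,0,0,-1]
    - [0,0,0,0,0,0,-1]

```text
t: 26.45
eef_pos: [0.4438, -0.1056, 0.1367]
eef_rot: [-180.0, 0.0, -3.3]
wrist_force: [5.7, 3.5, -1.3]
grip_width: 0.0258
gripper_force: 20.0
```

Emit:
play_rows:
  moves:
    - [-0.05,0,-1.0,0,0,0,-1]
    - [0,0,-0.4,0,0,0,-1]
    - [0,0,-0.2,0,0,0,-1]
    - [0,0,0,0,0,0,-1]

```text
t: 26.95
eef_pos: [0.4433, -0.1056, 0.1226]
eef_rot: [-180.0, 0.0, -3.2]
wrist_force: [-1.5, 6.5, 12.9]
grip_width: 0.0259
gripper_force: 20.0
```

Emit:
play_rows:
  moves:
    - [0,0,0,0,0,0,0.1]
    - [0,0,0,0,0,0,0.2]
    - [0,0,0,0,0,0,0.2]
    - [0,0,4,0,0,0,0.2]
    - [0,0,5,0,0,0,0.5]
    - [-0.5,5,4.5,0,0,0,1]
    - [-0.5,5,0,0,0,0,1]
    - [-0.5,5,0,0,0,0,1]
    - [-0.5,5,0,0,0,0,1]
    - [-0.5,5,0,0,0,0,1]

```text
t: 28.2
eef_pos: [0.418, 0.1416, 0.2534]
eef_rot: [179.9, -0.0, -3.3]
wrist_force: [1.2, 0.7, 0.5]
grip_width: 0.0883
gripper_force: 0.0
```

Emit:
play_rows:
  moves:
    - [-0.5,5,0,0,0,0,1]
    - [-0.2,2.3,0,0,0,0,1]
    - [0,0,0,0,0,0,1]
    - [0,0,0,0,0,0,1]

```text
t: 28.7
eef_pos: [0.4115, 0.2125, 0.2532]
eef_rot: [179.9, 0.0, -3.3]
wrist_force: [-0.3, -0.4, 0.1]
grip_width: 0.0881
gripper_force: 0.0
```

```bash
python3 - <<'E'
from h import *
st();im,d,T=wcap()
for c in cups(im,wcloud(T,d)):print('w',c)
a,da=capture('top');C=cloud('top',da)
for c in cups(a,C):print('t',c)
X=w2((.5475,-.1116,-.0568),(.004,0,0))
m=(np.abs(C[...,0]-X[0])<.06)&(np.abs(C[...,1]-X[1])<.12)&(C[...,2]>.1);print('rack z',np.percentile(C[m][:,2],[10,50,90]))
save('rack',np.vstack([a[165:285,220:480],capture('side')[0][150:290,200:460]]),None,2.2)
E
```

```text
t 28.7 [0.4115 0.2125 0.2532] [ 1.7992e+02  2.0000e-02 -3.2700e+00] w 0.0881 F [-0.3 -0.4  0.1] 0.0 j [ 13.  -4. 108.  -0.  77. 106.]
w ('tall', 474, 101, 30.9, 646, [18.0, 176.0, 210.0])
w ('small', 410, 217, 25.7, 493, [18.0, 24.0, 204.0])
w ('small', 474, 102, 29.9, 220, [12.0, 212.0, 94.0])
w ('small', 480, 444, 26.4, 505, [18.0, 193.0, 200.5])
w ('small', 506, 354, 25.7, 520, [18.0, 24.0, 206.0])
t ('tall', 472, 100, 30.4, 70, [14.0, 122.5, 196.0])
t ('tall', 619, 332, 30.9, 87, [112.0, 96.0, 177.0])
t ('small', 477, 443, 25.6, 65, [13.0, 123.0, 199.0])
t ('small', 504, 354, 25.7, 68, [16.0, 20.0, 195.5])
rack z [0.12141008 0.12779016 1.22174398]
```

View pics/rack.png

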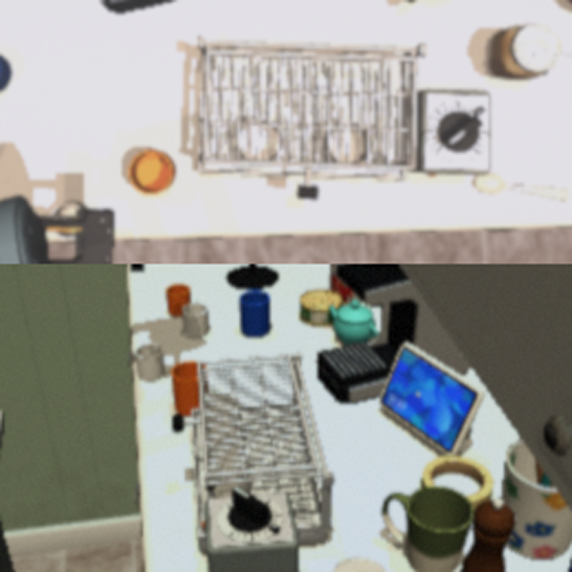

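The rack is down over both cups. Next is the small cup at (410,217).

Emit:
play_rows:
  moves:
    - [-0.1,0.4,-3,0,0,0,1]
    - [0,0,-4,0,0,0,1]
    - [0,0,-4,0,0,0,1]
    - [0,0,-4,0,0,0,1]
    - [0,0,-4,0,0,0,1]
    - [0,0,-2.5,0,0,0,1]
    - [0,0,0,0,0,0,1]

```text
t: 29.72
eef_pos: [0.4092, 0.2161, 0.0369]
eef_rot: [179.9, 0.2, -3.3]
wrist_force: [0.5, -0.1, -0.5]
grip_width: 0.0883
gripper_force: 0.0
```

Emit:
play_rows:
  moves:
    - [0,0,0,0,0,0,-1]
    - [0,0,0,0,0,0,-1]
    - [0,0,0,0,0,0,-1]
    - [0,0,0,0,0,0,-1]
    - [0,0,0,0,0,0,-1]
    - [0,0,0,0,0,0,-1]
  force: 10

```text
t: 30.48
eef_pos: [0.411, 0.2174, 0.0391]
eef_rot: [180.0, -0.1, -3.2]
wrist_force: [-1.7, -0.9, 4.9]
grip_width: 0.0514
gripper_force: 10.0
```

Emit:
play_rows:
  moves:
    - [0,0,2,0,0,0,-1]
    - [0,0,4,0,0,0,-1]
    - [0,0,5,0,0,0,-1]
    - [0,0,5,0,0,0,-1]
    - [0,0,4,0,0,0,-1]
    - [0,0,0,0,0,0,-1]

```text
t: 31.22
eef_pos: [0.4124, 0.2178, 0.2418]
eef_rot: [-179.9, -0.4, -3.3]
wrist_force: [-0.2, -0.9, -1.6]
grip_width: 0.051
gripper_force: 10.0
```

Emit:
play_rows:
  moves:
    - [1.6,-5,0,0,0,0,-1]
    - [1.7,-5,0,0,0,0,-1]
    - [1.7,-5,0,0,0,0,-1]
    - [1.7,-5,0,0,0,0,-1]
    - [1.7,-5,0,0,0,0,-1]
    - [1.7,-5,0,0,0,0,-1]
    - [1.6,-5,0,0,0,0,-1]
    - [1.6,-3.9,0,0,0,0,-1]
    - [0,0,-2,0,0,0,-1]
    - [0,0,-2,0,0,0,-1]

```text
t: 32.48
eef_pos: [0.5426, -0.172, 0.1957]
eef_rot: [-180.0, 0.2, -3.3]
wrist_force: [0.0, 0.1, -0.2]
grip_width: 0.0509
gripper_force: 10.0
```

Emit:
play_rows:
  moves:
    - [0,0,-1.5,0,0,0,-1]
    - [0,0,-1,0,0,0,-1]
    - [0,0,-0.5,0,0,0,-1]
    - [0,0,-0.3,0,0,0,-1]
    - [0,0,0,0,0,0,-1]
    - [0,0,0,0,0,0,-1]

```text
t: 33.22
eef_pos: [0.5439, -0.1719, 0.1661]
eef_rot: [179.9, -0.1, -3.3]
wrist_force: [0.8, -0.2, -0.8]
grip_width: 0.0513
gripper_force: 10.0
```

Emit:
play_rows:
  moves:
    - [0,0,-0.1,0,0,0,-1]
    - [0,0,-0.1,0,0,0,-1]
    - [0,0,0,0,0,0,-1]

```text
t: 33.6
eef_pos: [0.5439, -0.1719, 0.165]
eef_rot: [179.9, -0.1, -3.3]
wrist_force: [-2.8, 1.2, 7.7]
grip_width: 0.0513
gripper_force: 10.0
```

Emit:
play_rows:
  moves:
    - [0,0,0,0,0,0,0.3]
    - [0,0,0,0,0,0,0.6]
    - [0,0,0,0,0,0,0.6]
    - [0,0,0,0,0,0,0.6]
    - [0,0,3,0,0,0,0.6]
    - [0,0,4,0,0,0,1]
    - [0,5,2,0,0,0,1]
    - [-0.5,5,0,0,0,0,1]
    - [-0.5,5,0,0,0,0,1]
    - [-0.5,5,0,0,0,0,1]

```text
t: 34.85
eef_pos: [0.5282, 0.0298, 0.2536]
eef_rot: [180.0, -0.0, -3.3]
wrist_force: [0.1, -0.6, 0.7]
grip_width: 0.088
gripper_force: 0.0
```

Emit:
play_rows:
  moves:
    - [-0.5,5,0,0,0,0,1]
    - [-0.5,5,0,0,0,0,1]
    - [-0.5,5,0,0,0,0,1]
    - [-0.5,5,0,0,0,0,1]
    - [-0.3,5,0,0,0,0,1]
    - [0,5,0,0,0,0,1]
    - [0,2.6,0,0,0,0,1]
    - [0,0,0,0,0,0,1]
    - [0,0,0,0,0,0,1]

```text
t: 35.98
eef_pos: [0.5055, 0.3536, 0.2532]
eef_rot: [179.9, 0.0, -3.3]
wrist_force: [-0.1, -0.6, 0.8]
grip_width: 0.0879
gripper_force: 0.0
```

```bash
python3 - <<'E'
from h import *
st();im,d,T=wcap()
for c in cups(im,wcloud(T,d)):print('w',c)
a,da=capture('top');C=cloud('top',da)
m=(C[...,2]>.168)&(C[...,2]<.188)&(np.hypot(C[...,0]-.544,C[...,1]+.172)<.04)
print(cv2.minEnclosingCircle((C[m][:,:2]*1000).astype(np.float32)),np.percentile(C[m][:,2],[5,95]))
E
```

```text
t 35.98 [0.5055 0.3536 0.2532] [ 1.7992e+02  3.0000e-02 -3.2700e+00] w 0.0879 F [-0.1 -0.6  0.8] 0.0 j [ 24.  16.  86.  -0.  78. 117.]
w ('tall', 474, 102, 31.1, 631, [15.0, 199.0, 148.0])
w ('tall', 620, 333, 30.8, 704, [109.0, 170.0, 185.0])
w ('small', 474, 102, 30.4, 355, [12.0, 219.0, 82.0])
w ('small', 480, 443, 25.8, 448, [16.0, 199.0, 176.5])
w ('small', 506, 354, 25.7, 486, [18.0, 24.0, 178.0])
w ('small', 619, 333, 29.2, 145, [110.0, 208.0, 56.0])
((541.3193969726562, -171.37579345703125), 25.476295471191406) [0.17038706 0.17939671]
```

Emit:
play_rows:
  moves:
    - [0,0,-4,0,0,0,0.7]
    - [0,0,-4,0,0,0,0.7]
    - [0,0,-4,0,0,0,0.7]
    - [0,0,-4,0,0,0,0.7]
    - [0,0,-3.5,0,0,0,0.7]
    - [0,0,-2,0,0,0,0.7]
    - [0,0,0,0,0,0,0.7]

```text
t: 36.95
eef_pos: [0.5049, 0.3533, 0.0374]
eef_rot: [179.9, 0.1, -3.3]
wrist_force: [0.6, -0.4, -0.2]
grip_width: 0.0752
gripper_force: 0.0
```

Emit:
play_rows:
  moves:
    - [0,0,0,0,0,0,-1]
    - [0,0,0,0,0,0,-1]
    - [0,0,0,0,0,0,-1]
    - [0,0,0,0,0,0,-1]
    - [0,0,0,0,0,0,-1]
  force: 10

```text
t: 37.58
eef_pos: [0.5063, 0.3547, 0.0399]
eef_rot: [-180.0, -0.1, -3.3]
wrist_force: [-0.2, -0.4, 5.5]
grip_width: 0.0497
gripper_force: 10.0
```

Emit:
play_rows:
  moves:
    - [0,0,2,0,0,0,-1]
    - [0,0,4,0,0,0,-1]
    - [0,0,5,0,0,0,-1]
    - [0,0,5,0,0,0,-1]
    - [0,0,4,0,0,0,-1]
    - [0,0,0,0,0,0,-1]

```text
t: 38.33
eef_pos: [0.5074, 0.3553, 0.244]
eef_rot: [-179.8, -0.5, -3.3]
wrist_force: [0.4, 0.4, -0.5]
grip_width: 0.0496
gripper_force: 10.0
```

Emit:
play_rows:
  moves:
    - [0.5,-5,0,0,0,0,-1]
    - [0.5,-5,0,0,0,0,-1]
    - [0.5,-5,0,0,0,0,-1]
    - [0.5,-5,0,0,0,0,-1]
    - [0.5,-5,0,0,0,0,-1]
    - [0.5,-5,0,0,0,0,-1]
    - [0.5,-5,0,0,0,0,-1]
    - [1,-5,0,0,0,0,-1]
    - [0,-0.6,-2,0,0,0,-1]
    - [0,0,-2,0,0,0,-1]

```text
t: 39.58
eef_pos: [0.5497, -0.0527, 0.1968]
eef_rot: [180.0, 0.1, -3.4]
wrist_force: [0.2, 0.1, -1.2]
grip_width: 0.0495
gripper_force: 10.0
```

Emit:
play_rows:
  moves:
    - [0,0,-1.5,0,0,0,-1]
    - [0,0,-1,0,0,0,-1]
    - [0,0,-0.5,0,0,0,-1]
    - [0,0,-0.2,0,0,0,-1]
    - [0,0,-0.1,0,0,0,-1]
    - [0,0,0,0,0,0,-1]

```text
t: 40.33
eef_pos: [0.5509, -0.0517, 0.1659]
eef_rot: [179.9, -0.0, -3.3]
wrist_force: [0.4, -0.5, -0.5]
grip_width: 0.0496
gripper_force: 10.0
```

Emit:
play_rows:
  moves:
    - [0,0,-0.1,0,0,0,-1]
    - [0,0,-0.1,0,0,0,-1]
    - [0,0,0,0,0,0,-1]

```text
t: 40.7
eef_pos: [0.551, -0.0518, 0.1656]
eef_rot: [179.9, -0.1, -3.3]
wrist_force: [-5.7, 2.5, 12.1]
grip_width: 0.0497
gripper_force: 10.0
```

Emit:
play_rows:
  moves:
    - [0,0,0,0,0,0,0.3]
    - [0,0,0,0,0,0,0.6]
    - [0,0,0,0,0,0,0.6]
    - [0,0,0,0,0,0,0.6]
    - [0,0,3,0,0,0,0.6]
    - [0,0,4,0,0,0,0.6]
    - [-1.4,-5,3.6,0,0,0,0.6]
    - [-1.4,-5,0,0,0,0,0.6]
    - [-1.4,-5,0,0,0,0,0.6]
    - [-1.4,-5,0,0,0,0,0.6]

```text
t: 41.95
eef_pos: [0.4941, -0.2527, 0.2693]
eef_rot: [179.9, -0.0, -3.3]
wrist_force: [0.3, -0.6, -0.7]
grip_width: 0.0707
gripper_force: 0.0
```

Emit:
play_rows:
  moves:
    - [-1.5,-5.4,0,0,0,0,0.6]
    - [0,0,0,0,0,0,0.6]
    - [0,0,0,0,0,0,0.6]

```text
t: 42.32
eef_pos: [0.4796, -0.3049, 0.2688]
eef_rot: [-180.0, 0.0, -3.3]
wrist_force: [0.5, -0.1, 0.1]
grip_width: 0.0702
gripper_force: 0.0
```

```bash
python3 - <<'E'
from h import *
st();im,d,T=wcap();np.savez('/tmp/w5',im=im,d=d,T=T)
p=(.5475,-.1116,-.0568);u,v=map(int,wproj(T,w2(p,(-.02,-.196,.136))));print(u,v)
x0,y0=u-75,max(v-70,0);print(x0,y0)
save('knob2',im,(x0,y0,u+75,v+70),4)
for o in cut_out('marker','wrist')[:2]:print(o['score'],o['uv'],o['pixels'].sum())
a,da=capture('top');C=cloud('top',da)
for X in[(.544,-.172),(.551,-.052)]:
    m=(C[...,2]>.168)&(C[...,2]<.188)&(np.hypot(C[...,0]-X[0],C[...,1]-X[1])<.04)
    print(cv2.minEnclosingCircle((C[m][:,:2]*1000).astype(np.float32)),np.percentile(C[m][:,2],[5,95]))
E
```

```text
t 42.33 [ 0.4796 -0.3049  0.2688] [-1.7999e+02  2.0000e-02 -3.3100e+00] w 0.0702 F [ 0.5 -0.1  0.1] 0.0 j [-44.   9.  92.  -0.  79.  49.]
323 145
248 75
0.57 [358.9, 106.9] 186
((541.1432495117188, -171.5268096923828), 25.344274520874023) [0.16966854 0.17955718]
((549.0310668945312, -51.565757751464844), 25.138370513916016) [0.17141225 0.17945111]
```

View pics/knob2.png

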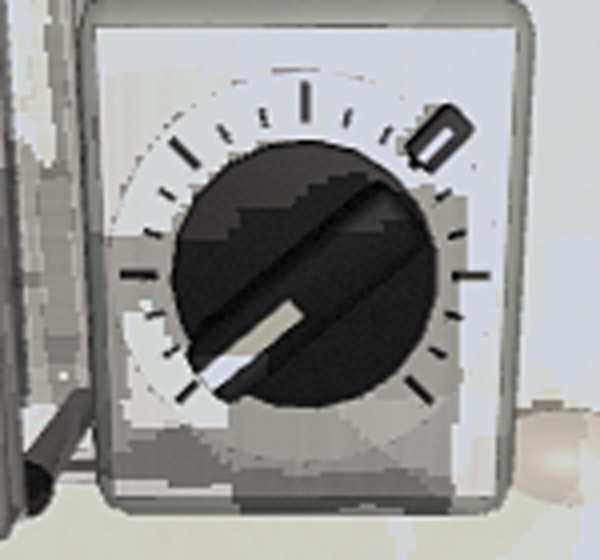

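```bash
python3 - <<'E'
from h import *
T=np.load('/tmp/w5.npz')['T'];k=lambda u,v:(248+u/4,75+v/4)
W=lambda u,v,z:wray(T,*k(u,v),z)[:2]
c=W(305,274,.115);print('axis from ticks',c)
t=lambda a,b:np.degrees(np.arctan2(*(b-a)[::-1]))
lt,rt=W(138,274,.115),W(471,275,.115);tp=W(305,101,.115)
print('deck yaw from ticks',t(rt,lt)-90,t(c,tp),'mid',(lt+rt)/2)
m1,m2=W(422,166,.123),W(455,132,.123)
print('marker dir from axis',t(c,(m1+m2)/2),'line',t(m1,m2),np.hypot(*((m1+m2)/2-c)))
for z in(.148,.15,.152):
  p1,p2=W(295,309,z),W(217,387,z);print('ptr',z,t(p1,p2),t(c,p2),t(c,(p1+p2)/2),p1-c,p2-c)
for a in((190,350),(232,403)):
  print('bar end corner',W(*a,.15)-c)
print(W(378,185,.15)-c,W(425,240,.15)-c)
E
```

```text
axis from ticks [ 0.51531313 -0.30668991]
deck yaw from ticks -3.4815285898915675 -3.31676696047681 mid [ 0.51521559 -0.30658302]
marker dir from axis -49.00529698960298 line -47.462763179745835 0.03664182828935074
ptr 0.148 131.75949139391523 131.75540413821201 131.75213184747875 [-0.00172393  0.00193337] [-0.01557799  0.01745035]
ptr 0.15 131.75949139391545 131.19975120900878 130.7437264524624 [-0.00139395  0.00189835] [-0.01513673  0.0172907 ]
ptr 0.152 131.75949139391525 130.62387279119739 129.6821379075938 [-0.00106397  0.00186333] [-0.01469546  0.01713104]
bar end corner [-0.00787603  0.02173742]
bar end corner [-0.01834924  0.01472436]
[ 0.01994222 -0.01422184] [ 0.0097446  -0.02228389]
```

Pointer direction is 131.7° (world) and the marker is at about -48.5°, so the knob needs about a 180° clockwise turn in a single grasp.

Emit:
play_rows:
  moves:
    - [0.36,-0.02,0,0,0,9,0.4]
    - [0.36,-0.02,0,0,0,9,0.4]
    - [0.36,-0.02,0,0,0,9,0.4]
    - [0.36,-0.02,0,0,0,9,0.4]
    - [0.36,-0.02,0,0,0,9,0.4]
    - [0.36,-0.02,0,0,0,9,0.4]
    - [0.36,-0.02,0,0,0,9,0.4]
    - [0.36,-0.02,0,0,0,9,0.4]
    - [0.36,-0.01,0,0,0,9,0.4]
    - [0.36,0,0,0,0,9,0.4]

```text
t: 43.72
eef_pos: [0.5164, -0.3054, 0.2692]
eef_rot: [180.0, -0.0, 87.2]
wrist_force: [0.1, 0.6, -0.3]
grip_width: 0.0619
gripper_force: 0.0
```

Emit:
play_rows:
  moves:
    - [0,0,0,0,0,9,0.4]
    - [0,0,0,0,0,9,0.4]
    - [0,0,0,0,0,9,0.4]
    - [0,0,0,0,0,9,0.4]
    - [0,0,0,0,0,9,0.4]
    - [0,0,-3,0,0,0,0.4]
    - [0,0,-2,0,0,0,0.4]
    - [0,0,0,0,0,0,0.4]
    - [0,0,0,0,0,0,0.4]

```text
t: 44.85
eef_pos: [0.5164, -0.3065, 0.2202]
eef_rot: [180.0, 0.1, 131.8]
wrist_force: [0.5, 0.8, -0.1]
grip_width: 0.0616
gripper_force: 0.0
```

Emit:
play_rows:
  moves:
    - [-0.05,0,-3,0,0,0,0.4]
    - [0,0,-2.5,0,0,0,0.2]
    - [0,0,-1.7,0,0,0,0]
    - [0,0,0,0,0,0,0]

```text
t: 45.35
eef_pos: [0.515, -0.3065, 0.1466]
eef_rot: [180.0, -0.1, 131.7]
wrist_force: [0.3, -0.3, 0.5]
grip_width: 0.0444
gripper_force: 0.0
```

Emit:
play_rows:
  moves:
    - [0,0,0,0,0,0,-1]
    - [0,0,0,0,0,0,-1]
    - [0,0,0,0,0,0,-1]
    - [0,0,0,0,0,0,-1]
    - [0,0,0,0,0,0,-1]
    - [0,0,0,0,0,0,-1]
  force: 25

```text
t: 46.1
eef_pos: [0.5159, -0.3065, 0.1479]
eef_rot: [179.9, 0.1, 131.7]
wrist_force: [1.5, 4.3, 6.4]
grip_width: 0.0143
gripper_force: 25.0
```

```bash
python3 -c "
from h import *
st();print(sense()['ft_torque'])"
```

```text
t 46.1 [ 0.5159 -0.3065  0.1479] [1.7989e+02 5.0000e-02 1.3175e+02] w 0.0143 F [1.5 4.3 6.4] 25.0 j [-42.  20.  93.   0.  67. -84.]
[ 0.75365574 -0.54478972 -0.02438883]
```

Emit:
play_rows:
  moves:
    - [0,0,0,0,0,-9,-1]
    - [0,0,0,0,0,-9,-1]
    - [0,0,0,0,0,-9,-1]
    - [0,0,0,0,0,-9,-1]
    - [0,0,0,0,0,-9,-1]
    - [0,0,0,0,0,-9,-1]
    - [0,0,0,0,0,-9,-1]
    - [0,0,0,0,0,-9,-1]
    - [0,0,0,0,0,-9,-1]
    - [0,0,0,0,0,-9,-1]

```text
t: 47.35
eef_pos: [0.5159, -0.3065, 0.148]
eef_rot: [179.9, -0.1, 41.5]
wrist_force: [1.6, 4.8, 6.7]
grip_width: 0.0136
gripper_force: 25.0
```

Emit:
play_rows:
  moves:
    - [0,0,0,0,0,-9,-1]
    - [0,0,0,0,0,-9,-1]
    - [0,0,0,0,0,-9,-1]
    - [0,0,0,0,0,-9,-1]
    - [0,0,0,0,0,-9,-1]
    - [0,0,0,0,0,-9,-1]
    - [0,0,0,0,0,-9,-1]
    - [0,0,0,0,0,-9,-1]
    - [0,0,0,0,0,-9,-1]
    - [0,0,0,0,0,-9,-1]

```text
t: 48.6
eef_pos: [0.5159, -0.3065, 0.148]
eef_rot: [-180.0, -0.0, -48.5]
wrist_force: [1.9, 4.7, 6.1]
grip_width: 0.0137
gripper_force: 25.0
```

Emit:
play_rows:
  moves:
    - [0,0,0,0,0,0,-1]
    - [0,0,0,0,0,0,-1]

```text
t: 48.85
eef_pos: [0.5159, -0.3065, 0.1479]
eef_rot: [-180.0, -0.0, -48.3]
wrist_force: [2.1, 4.4, 6.4]
grip_width: 0.0139
gripper_force: 25.0
```

```bash
python3 -c "
from h import *
st();print(sense()['ft_torque'])"
```

```text
t 48.85 [ 0.5159 -0.3065  0.1479] [-1.7997e+02 -4.0000e-02 -4.8250e+01] w 0.0139 F [2.1 4.4 6.4] 25.0 j [-42.  20.  93.   0.  67.  96.]
[ 0.93358743 -0.32266305 -0.0360552 ]
```

Emit:
play_rows:
  moves:
    - [0,0,0,0,0,0,-0.4]
    - [0,0,0,0,0,0,-0.2]
    - [0,0,0,0,0,0,0]
    - [0,0,3,0,0,0,0]
    - [0,0,4,0,0,0,0]
    - [-1.5,1.5,3,0,0,0,0.4]
    - [-1.5,1.5,2,0,0,0,0.6]
    - [0,0,0,0,0,0,0.6]
    - [0,0,0,0,0,0,0.6]

```text
t: 49.98
eef_pos: [0.4852, -0.2772, 0.2663]
eef_rot: [179.9, 0.0, -48.3]
wrist_force: [-0.1, 0.5, -0.6]
grip_width: 0.0705
gripper_force: 0.0
```

```bash
python3 - <<'E'
from h import *
st();im,d,T=wcap();np.savez('/tmp/w6',im=im,d=d,T=T)
u,v=map(int,wproj(T,(.5153,-.3067,.136)));print(u,v)
x0,y0=u-75,max(v-70,0);print(x0,y0)
save('knob3',im,(x0,y0,u+75,v+70),4)
E
```

```text
t 49.98 [ 0.4852 -0.2772  0.2663] [ 1.7995e+02  2.0000e-02 -4.8280e+01] w 0.0705 F [-0.1  0.5 -0.6] 0.0 j [-42.   8.  94.  -0.  78.  96.]
320 139
245 69
```

View pics/knob3.png

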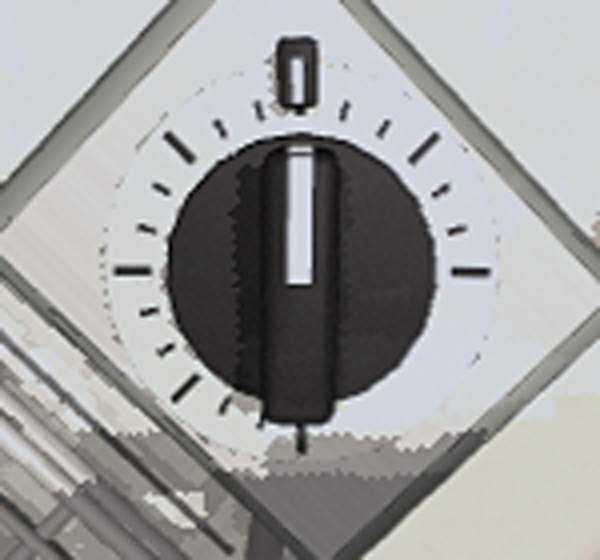

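```bash
python3 - <<'E'
from h import *
def run(f,yaw):
    z=np.load(f);im,T=z['im'],z['T'];g=cv2.cvtColor(im,cv2.COLOR_RGB2GRAY).astype(float)
    cx=np.array([.5153,-.3067])
    # rectify to deck-plane angle grid about axis, plane z
    def polar(zz,r,a):
        R,A=np.meshgrid(r,np.radians(a),indexing='ij')
        U=np.array([[wproj(T,(cx[0]+rr*np.cos(aa),cx[1]+rr*np.sin(aa),zz)) for rr,aa in zip(x,y)] for x,y in zip(R,A)],np.float32)
        return cv2.remap(g.astype(np.float32),U[...,0],U[...,1],cv2.INTER_LINEAR)
    # axis refinement from ticks at radius ~.042: dark ticks
    a=np.arange(-180,180,.5);pl=polar(.115,np.arange(.038,.046,.001),a)
    dark=pl.mean(0);i=[k for k in range(5,len(a)-5) if dark[k]==dark[k-5:k+6].min() and dark[k]<np.median(dark)-25];print('ticks',[(float(a[k]),round(float(dark[k]))) for k in i])
    a=np.arange(-62,-34,.25);pm=polar(.123,np.arange(.034,.044,.001),a)
    for row,r in list(zip(pm,np.arange(34,44)))[::2]:
        w=np.clip(row-110,0,None);c=abs(a+48.5)<4.0
        print(r,(w*a*c).sum()/max((w*c).sum(),1))
    return polar
run('/tmp/w5.npz',0);po=run('/tmp/w6.npz',0)
a=np.arange(-75,-20,.5)
pp=po(.15,np.arange(.012,.022,.002),a)
for row,r in zip(pp,range(12,22,2)):
    w=np.clip(row-140,0,None);print('ptr',r,(w*a).sum()/w.sum())
E
```

```text
Traceback (most recent call last):
  File "h.py", line 27, in wproj
    c=calibration('wrist');p=T[:3,:3].T@(np.array(X)-T[:3,3]);return c['fx']*p[0]/p[2]+c['cx'],c['fy']*p[1]/p[2]+c['cy']
ValueError: time passes only in moves, steps and waits
```

```bash
cat >> h.py <<'E'
_cal=calibration;_cc={}
def calibration(n):
    if n not in _cc:_cc[n]=_cal(n)
    return _cc[n]
E
cat > kn.py <<'E'
from h import *
def run(f,cx):
    z=np.load(f);im,T=z['im'],z['T'];g=cv2.cvtColor(im,cv2.COLOR_RGB2GRAY).astype(np.float32)
    def polar(zz,r,a):
        U=np.array([[wproj(T,(cx[0]+rr*np.cos(aa),cx[1]+rr*np.sin(aa),zz)) for aa in np.radians(a)] for rr in r],np.float32)
        return cv2.remap(g,U[...,0],U[...,1],cv2.INTER_LINEAR)
    a=np.arange(-180,180,.5);dark=polar(.115,np.arange(.038,.046,.001),a).mean(0)
    print('ticks',[(float(a[k]),round(float(dark[k]))) for k in range(5,len(a)-5) if dark[k]==dark[k-5:k+6].min() and dark[k]<np.median(dark)-25])
    a=np.arange(-62,-34,.25);o=[]
    for row in polar(.123,np.arange(.035,.044,.002),a):
        w=np.clip(row-110,0,None)*(abs(a+48.5)<4);o.append(round(float((w*a).sum()/max(w.sum(),1)),2))
    print('marker',o)
    a=np.arange(-75,-20,.5);o=[]
    for row in polar(.15,np.arange(.012,.022,.002),a):
        w=np.clip(row-140,0,None);o.append(round(float((w*a).sum()/max(w.sum(),1)),2))
    print('ptr',o)
E
python3 - <<'E'
from kn import *
for f in('/tmp/w5.npz','/tmp/w6.npz'):
    for c in([.5153,-.3067],[.5159,-.3065]):print(f,c);run(f,c)
E
```

```text
/tmp/w5.npz [0.5153, -0.3067]
ticks [(-176.0, 131), (-167.5, 135), (-144.5, 155), (-138.0, 155), (-51.5, 67), (-43.0, 49), (76.0, 125), (86.0, 103), (138.5, 149), (147.0, 130), (154.0, 132), (162.0, 129), (168.5, 129), (176.5, 130)]
marker [-46.66, -46.76, -46.97, -51.51, -52.02]
ptr [0.0, 0.0, 0.0, 0.0, 0.0]
/tmp/w5.npz [0.5159, -0.3065]
ticks [(-176.0, 135), (-167.0, 138), (-144.5, 156), (-139.0, 144), (-52.0, 73), (-43.5, 55), (77.0, 122), (87.0, 106), (139.5, 153), (148.0, 136), (154.5, 134), (162.5, 132), (168.5, 132), (177.0, 134)]
marker [-47.58, -47.58, -47.57, 0.0, -52.25]
ptr [0.0, 0.0, 0.0, 0.0, 0.0]
/tmp/w6.npz [0.5153, -0.3067]
ticks [(-102.0, 167), (-93.0, 161), (-49.0, 63), (-43.0, 51), (41.5, 176), (86.0, 134), (90.5, 154), (98.5, 157), (123.0, 135), (131.0, 115), (136.5, 134), (141.0, 134), (153.0, 143)]
marker [-46.79, -46.7, -46.78, -46.83, -52.16]
ptr [-47.03, -47.68, -47.87, -47.92, -48.05]
/tmp/w6.npz [0.5159, -0.3065]
ticks [(-102.5, 172), (-94.0, 161), (-88.5, 172), (-50.0, 67), (-43.5, 56), (80.0, 161), (87.0, 140), (91.5, 152), (99.5, 155), (124.0, 136), (131.5, 113), (137.5, 136), (142.0, 135), (153.0, 144)]
marker [-47.74, -47.61, -47.63, 0.0, 0.0]
ptr [-49.89, -50.12, -49.97, -49.78, -49.7]
```

The pointer in this view is about 1.3° clockwise past the marker (lines at crop x 299.5 and 296.5). I'll regrasp and turn it back 1.3°.

Emit:
play_rows:
  moves:
    - [1.5,-1.5,-2,0,0,0,0.3]
    - [1.5,-1.5,-3,0,0,0,0]
    - [0,0,0,0,0,0,0]
    - [0,0,-4,0,0,0,0]
    - [0,0,-3,0,0,0,0]
    - [0,0,0,0,0,0,0]

```text
t: 50.78
eef_pos: [0.5137, -0.3055, 0.145]
eef_rot: [179.9, 0.3, -48.3]
wrist_force: [-0.4, -0.3, 0.2]
grip_width: 0.0443
gripper_force: 0.0
```

Emit:
play_rows:
  moves:
    - [0,0,0,0,0,0,-1]
    - [0,0,0,0,0,0,-1]
    - [0,0,0,0,0,0,-1]
    - [0,0,0,0,0,0,-1]
    - [0,0,0,0,0,0,-1]
    - [0,0,0,0,0,0.7,-1]
    - [0,0,0,0,0,0.6,-1]
    - [0,0,0,0,0,0,-1]
    - [0,0,0,0,0,0,-1]
  force: 25

```text
t: 51.9
eef_pos: [0.5163, -0.3069, 0.1485]
eef_rot: [-180.0, -0.1, -46.9]
wrist_force: [2.5, 4.2, 5.9]
grip_width: 0.014
gripper_force: 25.0
```

Emit:
play_rows:
  moves:
    - [0,0,0,0,0,0,-0.4]
    - [0,0,0,0,0,0,-0.2]
    - [0,0,0,0,0,0,0]
    - [0,0,3,0,0,0,0]
    - [0,0,4,0,0,0,0]
    - [-1.5,1.5,3,0,0,0,0.4]
    - [-1.5,1.5,2,0,0,0,0.6]
    - [0,0,0,0,0,0,0.6]
    - [0,0,0,0,0,0,0.6]

```text
t: 53.02
eef_pos: [0.4852, -0.2771, 0.2663]
eef_rot: [180.0, 0.0, -47.0]
wrist_force: [0.9, 0.0, -0.3]
grip_width: 0.0706
gripper_force: 0.0
```

```bash
python3 - <<'E'
from kn import *
st();im,d,T=wcap();np.savez('/tmp/w7',im=im,d=d,T=T)
for c in([.5153,-.3067],[.5159,-.3065]):run('/tmp/w7.npz',c)
u,v=map(int,wproj(T,(.5153,-.3067,.136)))
k=cv2.resize(im[max(v-70,0):v+70,u-75:u+75],(400,373),interpolation=cv2.INTER_CUBIC)
a,da=capture('top');s=cv2.resize(a[165:285,290:470],(400,267));save('fin',np.hstack([k[:267],s]))
st()
E
```

```text
t 53.02 [ 0.4852 -0.2771  0.2663] [ 1.7995e+02  3.0000e-02 -4.6980e+01] w 0.0706 F [ 0.9  0.  -0.3] 0.0 j [-42.   8.  94.  -0.  78.  95.]
ticks [(-102.0, 167), (-99.0, 168), (-94.0, 159), (-50.5, 63), (-42.5, 47), (78.0, 159), (85.5, 132), (90.5, 156), (95.0, 159), (123.5, 135), (130.5, 114), (140.0, 141), (143.0, 140), (150.0, 144), (154.0, 139)]
marker [-46.66, -46.7, -46.77, -52.25, -52.18]
ptr [-45.02, -45.28, -45.56, -45.72, -45.89]
ticks [(-103.0, 173), (-100.0, 172), (-94.5, 157), (-51.0, 69), (-43.0, 49), (78.5, 157), (86.5, 136), (95.5, 158), (120.5, 139), (124.0, 136), (131.5, 110), (140.5, 142), (144.0, 142), (154.5, 140)]
marker [-47.61, -47.59, -47.63, 0.0, 0.0]
ptr [-47.8, -47.67, -47.63, -47.57, -47.54]
t 53.12 [ 0.4851 -0.277   0.2657] [ 1.7995e+02  1.1000e-01 -4.6980e+01] w 0.0705 F [-0.6 -0.2  0. ] 0.0 j [-42.   8.  94.  -0.  79.  95.]
```

View pics/fin.png

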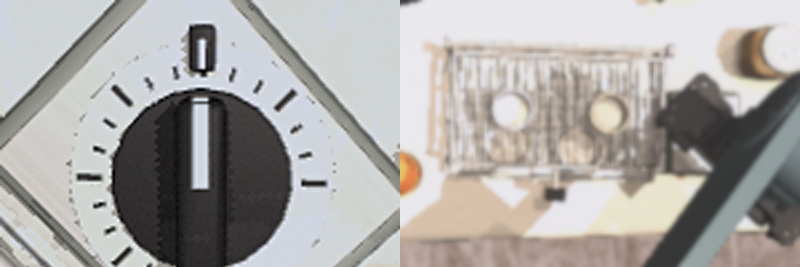

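Pointer and marker lines agree: both are at -47.6°, at crop x≈201. Both small cups stand on the rack at (510,112) and (608,112), with the tall cups below. One last check for stray white cups, then hand in.

```bash
python3 - <<'E'
from h import *
a,da=capture('top');C=cloud('top',da)
for c in cups(a,C):print(c)
for X in[(.544,-.172),(.551,-.052)]:
    m=(C[...,2]>.168)&(C[...,2]<.188)&(np.hypot(C[...,0]-X[0],C[...,1]-X[1])<.04)
    print(cv2.minEnclosingCircle((C[m][:,:2]*1000).astype(np.float32)),np.percentile(C[m][:,2],[5,95]))
if not any(c[5][1]<60 for c in cups(a,C)): print(job_done())
E
```

```text
('tall', 472, 100, 30.5, 73, [15.0, 118.0, 213.0])
('tall', 619, 332, 31.0, 89, [112.0, 100.0, 188.0])
('small', 477, 443, 25.7, 62, [13.0, 124.0, 211.0])
((541.0481567382812, -171.49246215820312), 25.425697326660156) [0.17025986 0.18017616]
((549.0848999023438, -51.572296142578125), 25.247982025146484) [0.17063205 0.17992559]
the job is handed in; nothing more can be done
None
```

The job is handed in: both tall cups stand on the warm plate, the rack is folded down with both small cups upright on it, and the knob pointer lines up with the unmoved marker; I never touched the jar, spoon or green mug.

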